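Flip a face-down test cassette onto the reader's shelf

ROBOT

A 6-joint arm with a two-finger parallel gripper is mounted at the origin on the work surface. World frame = base frame: x ahead of the robot, y to its left, z up, the work surface at z = 0. Lengths are in m, angles in rad, forces in N, time in s.
With the tool pointing down it reaches from about 0.35 to 0.95 m from the base axis. Payload 17.4 kg.
Tool frame: the origin (TCP) lies at the very end of the fingers, on their centre line; the grasp point (between the pads) lies 19 mm behind it; z points along the fingers, y is the line along which they close (so a half turn about z gives the same grasp; the last joint's range is limited). The gripper opens to 93 mm and grips with 3 to 60 N. Pads are 15 mm wide; open, the fingers measure 128 mm over their backs; the gripper's body (75 mm by 188 mm) begins 65 mm behind the grasp point.
Start: joints at [1.294, 0.116, 1.442, -0, 1.584, -0.038], TCP at [0.16, 0.656, 0.219] pointing down, gripper open.
Joint ranges: [-2.83, 2.83], [-0.83, 2.19], [0.07, 2.5], [-1.14, 4.28], [0.01, 3], [-2.97, 2.97]. Speed limits (rad/s): [1.89, 1.89, 2.22, 3.14, 3.14, 3.14].

INTERFACE

Orientations are given as [roll, pitch, yaw] about the fixed x, y, z axes, in that order (R = Rz(yaw) Ry(pitch) Rx(roll)).
In Python, from station import env, read_camera, camera_model gives the robot as it stands. The module is installed in compiled form; this text tells all that it offers.
- The arm moves only by the tool drive_tool, never from a script. Its arguments are lists of equal length, an entry for each row: "travel": the shift along the tool's x, y, z in mm, a list of three; "roll": the turn about the tool's z in degrees; "fingers": the closure, from 0 (fully open) to 1 (shut). In form: {"travel": [[x, y, z], ...], "roll": [roll, ...], "fingers": [fingers, ...]}. A call has 1 to 20 rows; each row is the pose to reach, as a shift and turn from the pose commanded when the call began, along the tool's axes at that moment; what a row does not reach only later rows make up. A row lasts 1/10 s, in which the tool goes at most 50 mm and 8.59 degrees, less where a joint would pass 70% of its speed; a pose out of reach is approached as far as the arm can. A call with a gripper value outside its range is refused whole. The fingers move at their own pace and stop on an object; the grip force is fixed at half the most. Time passes only in rows, so rows that repeat a pose let the fingers close. It gives the time, the measured TCP pose, the force, the opening and the grip force at its end, in the units of the state.
- env.state(): the state, without advancing time (a new reading comes with each control period).
- read_camera(name): name is "side" or "top"; returns the picture (384x512x3 uint8, red, green, blue); there is no depth.
- camera_model(name): a dict with "camera_matrix" (3x3 intrinsics, pixels), "dist_coeffs" ([k1, k2, p1, p2, k3] as OpenCV has them; the pictures are not rectified), "origin" and "rotation" of the camera in the world. Camera axes: x right, y down, z forward; pixel columns grow to the right and rows downward; lengths in m; the calibration is good to about 2 mm. A picture is of the moment at which its call begins. camera_model takes no time and is no camera call.
- env.job_done(): hands the job in; it is judged then, once.
The state is a dict: "time_s": time; "qpos": joint angles; "joint_vel": joint speeds; "tau": joint torques, N m; "tcp_pos": TCP position; "tcp_rot": TCP orientation; "contact_force": force on the tool from outside, world axes, zero at the start; "wrist_torque": the same for the moment, N m; "grip_width": finger opening in m; "grasp_force": force on a finger pad.
Only numpy, scipy, OpenCV 4.12 (cv2) and the standard library are available. Lean on these libraries where they do the work, as an engineer would, in place of code of your own. Each camera call takes 0.05 s, during which the arm holds its last target. There are 200 camera calls.

TASK

The wide test cassette lies face down on the bench in front of the card reader. Push it against the edge of the reader's low shelf until it tips up and flips over onto the shelf, windows up, then push it fully home, flat and square against the stop wall at the back of the shelf. Work with the fingers only: do not pick the cassette up, leave everything else on the bench where it is, and finish with the hand clear.

Things in the scene. Friction and masses are not known exactly. Their poses are not given: they have to be found in the camera images.
- cassette: Wide flat white test cassette, 80 mm long (x), 60 wide (y), 8 thick (z), square edges, 30 to 65 g. Starts flat, face down on the bench before the reader's shelf, z up, its x within 15 degrees of the reader's x. The face with five windows is its -z side: face up means z points down. Origin: centre of the windowed face. It can stand on its own on its 8 mm end face.
- cassette_lead (a point): Middle of the cassette's leading end face (40 mm from its middle along its +x), at half thickness. This end starts nearest the shelf; after the flip it is the end farthest from the reader's stop wall.
- cassette_tail (a point): Middle of the cassette's trailing end face (40 mm from its middle along its -x), at half thickness; this end starts nearest the robot.
- reader: Fixed card reader: grey shelf, its low upright square step facing the robot, before a white housing. Origin: foot of the step, mid-width, on the bench; x points from step to housing, y along the step, z up. Shelf: x 0 to 105 mm, y -65 to +65 mm, top 12 mm above the bench, sides open. The cassette, pressed to the step and raised at its trailing end, pivots there and falls over onto the shelf.
- reader_stop (a point): Foot of the stop wall at the back of the shelf, mid-width, on the shelf's top (105 mm along the reader's x, 12 mm up). The wall is the upright front of the housing, which runs 130 mm further back, 160 mm wide, 45 mm tall above the bench.
- tube_rack: White rack of capped sample tubes, 50 x 130 mm, 100 mm tall; a loose bystander, not to be disturbed. Origin: centre of its underside.
- specimen_cup: Open white cup, 64 mm across, 65 mm tall; a loose bystander, not to be disturbed. Origin: centre of its underside.
- reagent_bottle: White bottle, 48 mm across, 95 mm tall; a loose bystander, not to be disturbed. Origin: centre of its underside.
- buffer_jar: Amber jar, 40 mm across, 40 mm tall; a loose bystander, not to be disturbed. Origin: centre of its underside.
- single_test: Narrow single-test cassette, 70 x 21 x 5 mm, lying face up; a loose bystander, not to be disturbed. Origin: centre of its underside.
- marker: Black marker pen lying flat, 130 mm long, 12 mm wide; a loose bystander, not to be disturbed. Origin: centre of its underside.
- strip_box: Cardboard box, 90 x 60 x 30 mm; a loose bystander, not to be disturbed. Origin: centre of its underside.
Things that resemble listed ones, but are neither listed nor needed, are in the scene too. Of the things like the cassette, leave any that is brown or red; of the rest the larger one is meant.

How it is judged:
By the outcome, as a careful person would: the job done as asked, in the order asked, and still so for the second after the job is handed in, with the robot touching nothing.
It also fails if it takes over 61 s, if anything falls off the work surface, if the arm or the gripper's body presses on something with over 40 N, if the wrist force passes 120 N, or if a joint passes its speed limit or range.

## Working session

There is one attempt and no reset: what is moved stays moved. The work goes in short steps, Python scripts to look and compute and a tool call to move; the robot and the scene stay as the last step left them, time stands still between calls to the robot, and variables do not carry over. Pictures are saved under pics/ and viewed, at most 10 in all, crops included, and the job is handed in when it is done.

Besides the shell and the picture viewer there is one more tool, called after "Request:" as name(argument=value, ...), one argument or row to a line, values as JSON. drive_tool: Moves the arm, as the interface text tells. Its arguments: {"type":"object","properties":{"travel":{"type":"array","items":{"type":"array","items":{"type":"number"}}},"roll":{"type":"array","items":{"type":"number"}},"fingers":{"type":"array","items":{"type":"number"}}},"required":["travel","roll","fingers"]}

```bash
mkdir -p pics; cat > h.py <<'E'
import numpy as np, cv2
from station import env, read_camera, camera_model
def snap(n,f,crop=None,s=1):
    im=read_camera(n)[:,:,::-1]
    if crop: x0,y0,x1,y1=crop; im=im[y0:y1,x0:x1]
    cv2.imwrite('pics/'+f,cv2.resize(im,None,fx=s,fy=s,interpolation=cv2.INTER_CUBIC))
def pt(n,uv,z):
    m=camera_model(n);K=np.array(m['camera_matrix']);R=np.array(m['rotation']);o=np.array(m['origin'])
    p=cv2.undistortPoints(np.array([[uv]],float),K,np.array(m['dist_coeffs'],float))[0,0]
    d=R@np.array([p[0],p[1],1]);return o+d*(z-o[2])/d[2]
def px(n,P):
    m=camera_model(n);R=np.array(m['rotation']);o=np.array(m['origin'],float)
    c=(np.atleast_2d(P)-o)@R
    return cv2.projectPoints(c,np.zeros(3),np.zeros(3),np.array(m['camera_matrix']),np.array(m['dist_coeffs'],float))[0][:,0]
E
python3 - <<'E'
from h import *
snap('top','t1.png',None,1.5);snap('side','s1.png',None,1.5)
print(env.state())
for n in('top','side'):
  m=camera_model(n);print(m['origin'],m['rotation'])
E
```

```text
{'time_s': 0.1, 'qpos': array([ 1.29415876e+00,  1.16415849e-01,  1.44219244e+00,  8.47588928e-06,
        1.58399004e+00, -3.78095764e-02]), 'joint_vel': array([-0.00080998, -0.00043122, -0.00179766,  0.0009036 , -0.00181641,
        0.0001331 ]), 'tau': array([ 1.37799067e-03, -7.22883797e+01, -6.23872304e+01,  7.82059017e-02,
        2.26012099e-02, -1.31339854e-05]), 'tcp_pos': array([0.15964388, 0.655664  , 0.21799769]), 'tcp_rot': array([-3.14058802e+00, -4.64841788e-05,  2.90276475e+00]), 'contact_force': array([-0.26476534, -0.52913987, -0.20955617]), 'wrist_torque': array([ 0.0754618 ,  0.02132253, -0.04129588]), 'grasp_force': 0.0, 'grip_width': 0.09271690822170005}
[0.4491599  0.0341219  1.10264953] [-3.05631962 -0.01807391 -1.58828866]
[ 0.26895336 -0.79669463  0.52097485] [-2.05751563 -0.01691107 -0.32819827]
```

View pics/t1.png

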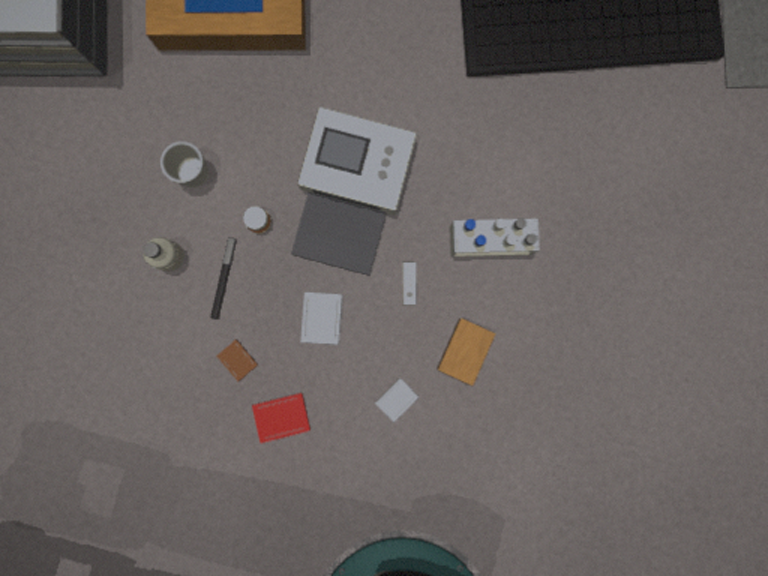

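View pics/s1.png

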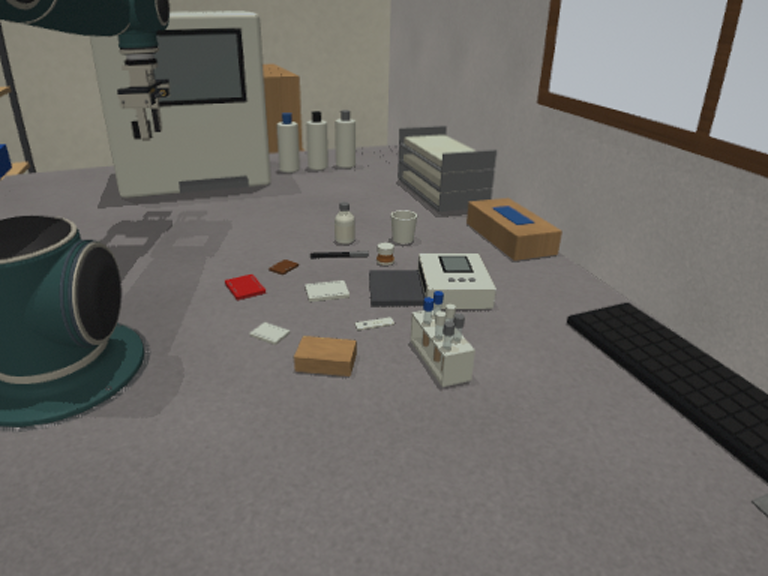

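The top view shows the white wide cassette near (321,318), with the grey shelf's step edge running from (293,257) to (370,274). The smaller white card at (396,400) and the red and brown ones are decoys. I'll enlarge this area for corners.

```bash
sed -i "s/R=np.array(m\['rotation'\])/R=Rot.from_euler('xyz',m['rotation']).as_matrix()/; 1a from scipy.spatial.transform import Rotation as Rot" h.py
python3 - <<'E'
from h import *
snap('top','t2.png',(180,60,310,240),3.3)
E
```

```text
(no output)
```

View pics/t2.png

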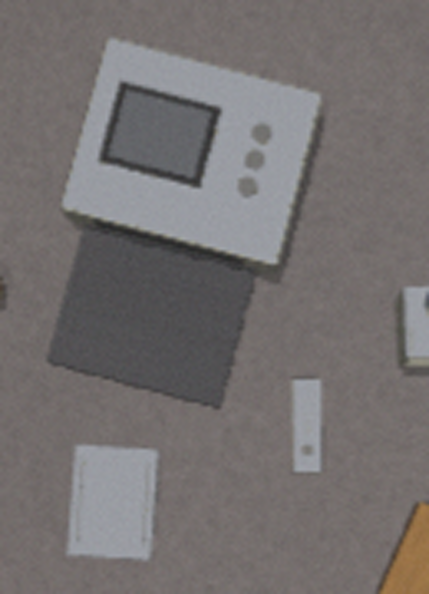

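The crop shows the cassette corners at (76,446), (158,450), (150,558), (67,554); shelf front corners at (48,361), (220,408); housing top corners at (63,209), (278,267), (322,93), (109,38).

```bash
python3 - <<'E'
from h import *
np.set_printoptions(precision=4,suppress=True)
f=lambda u,v,z:pt('top',(180+(u+.5)/3.3-.5,60+(v+.5)/3.3-.5),z)
c=np.array([f(*p,.008) for p in[(76,446),(158,450),(150,558),(67,554)]])
s=np.array([f(*p,.012) for p in[(48,361),(220,408)]])
b=np.array([f(*p,.045) for p in[(63,209),(278,267),(322,93),(109,38)]])
L=lambda a,b:(np.linalg.norm((b-a)[:2]),np.degrees(np.arctan2(*(b-a)[:2][::-1])))
print(c,s,b)
print('cas',L(c[3],c[0]),L(c[2],c[1]),L(c[1],c[0]),L(c[2],c[3]))
print('shelf',L(s[1],s[0]),'house',L(b[1],b[0]),L(b[0],b[3]),L(b[1],b[2]))
a=np.radians(np.mean([L(s[1],s[0])[1]-90,L(b[1],b[0])[1]-90,L(b[0],b[3])[1],L(b[1],b[2])[1]]))
print('reader yaw',np.degrees(a))
R=np.array([[np.cos(a),-np.sin(a)],[np.sin(a),np.cos(a)]])
hc=b.mean(0)[:2]; o1=hc-R[:,0]*.170; o2=s.mean(0)[:2]
print('origin',o1,o2); o=(o1+o2)/2
print('cas in reader',(c[:,:2]-o)@R,((c.mean(0)[:2]-o)@R))
print('from house',(b[:,:2]-o)@R)
E
```

```text
[[0.5174 0.145  0.008 ]
 [0.5135 0.0857 0.008 ]
 [0.4357 0.0923 0.008 ]
 [0.4397 0.152  0.008 ]] [[0.5793 0.1644 0.012 ]
 [0.5431 0.0402 0.012 ]] [[ 0.6836  0.1491  0.045 ]
 [ 0.64   -0.0027  0.045 ]
 [ 0.7653 -0.0365  0.045 ]
 [ 0.8071  0.1152  0.045 ]]
cas (np.float64(0.07809183268501863), np.float64(-5.118071581170766)) (np.float64(0.07814968860163492), np.float64(-4.882599503329513)) (np.float64(0.05943712371529391), np.float64(86.24315348672786)) (np.float64(0.059756885296325106), np.float64(86.18101314683342))
shelf (np.float64(0.12933300317825266), np.float64(73.74493401187)) house (np.float64(0.15792089033331283), np.float64(73.95351724602506)) (np.float64(0.12802418678676433), np.float64(-15.347591262418435)) (np.float64(0.12983622524718258), np.float64(-15.099287836850758))
reader yaw -15.687106960343533
origin [0.5603 0.1023] [0.5612 0.1023]
cas in reader [[-0.0533  0.0294]
 [-0.041  -0.0287]
 [-0.1177 -0.0434]
 [-0.13    0.0151]] [-0.0855 -0.0069]
from house [[ 0.1056  0.0783]
 [ 0.1046 -0.0796]
 [ 0.2345 -0.0783]
 [ 0.2337  0.0791]]
```

```bash
cat >> h.py <<'E'
A=np.radians(-15.6);O=np.array([.5608,.1023]);RR=np.array([[np.cos(A),-np.sin(A)],[np.sin(A),np.cos(A)]])
def now():
    s=env.state();T=Rot.from_euler('xyz',s['tcp_rot']).as_matrix()
    print('reader pos mm',np.round(1e3*np.r_[RR.T@(s['tcp_pos'][:2]-O),s['tcp_pos'][2]],1),'yaw',np.round(np.degrees(s['tcp_rot'][2]),2),'t',round(s['time_s'],2),'F',np.round(s['contact_force'],1),'w',s['grip_width']);return s,T
def to(x,y,z):
    s,T=now();w=np.r_[O+RR@np.array([x,y])/1e3,z/1e3]
    print('travel',np.round(1e3*T.T@(w-s['tcp_pos']),1),'roll',np.degrees(s['tcp_rot'][2]-A)-180)
E
python3 -c "
from h import *
to(-155,-10,60)"
```

```text
reader pos mm [-535.2  425.1  218.1] yaw 166.32 t 0.15 F [ 0.2 -0.1 -0.3] w 0.09299550147807109
travel [-365.4 -447.5  158.5] roll 1.9168183726187067
```

Request:
drive_tool(
  travel=[
    [-365,-447,0],
    [-365,-447,0],
    [-365,-447,0],
    [-365,-447,0],
    [-365,-447,0],
    [-365,-447,0],
    [-365,-447,0],
    [-365,-447,0],
    [-365,-447,0],
    [-365,-447,0],
    [-365,-447,0],
    [-365,-447,0],
    [-365,-447,80],
    [-365,-447,158],
    [-365,-447,158],
    [-365,-447,158],
    [-365,-447,158],
    [-365,-447,158],
  ],
  roll=[1.9,1.9,1.9,1.9,1.9,1.9,1.9,1.9,1.9,1.9,1.9,1.9,1.9,1.9,1.9,1.9,1.9,1.9],
  fingers=[0.785,0.785,0.785,0.785,0.785,0.785,0.785,0.785,0.785,0.785,0.785,0.785,0.785,0.785,0.785,0.785,0.785,0.785],
)

```text
time_s: 1.95
tcp_pos: [0.4097, 0.1356, 0.0632]
tcp_rot: [3.14, 0.002, 2.87]
contact_force: [0.2, -0.1, 0.1]
grip_width: 0.0204
grasp_force: 0.0
```

```bash
python3 -c "
from h import *
to(-155,-10,4)"
```

```text
reader pos mm [-154.5   -8.6   63.2] yaw 164.43 t 1.95 F [ 0.2 -0.1  0.1] w 0.020352875365648712
travel [ 0.7 -1.5 59.2] roll 0.0307338207053931
```

Request:
drive_tool(
  travel=[
    [0,-1,30],
    [0,-1,58],
    [0,-1,58],
    [0,-1,58],
    [-10,-1,58],
    [-15,-1,58],
    [-20,-1,58],
    [-24,-1,58],
    [-28,-1,58],
    [-32,-1,58],
    [-36,-1,58],
    [-40,-1,58],
    [-44,-1,58],
    [-48,-1,58],
    [-51,-1,58],
    [-54,-1,58],
    [-57,-1,58],
    [-60,-1,58],
    [-60,-1,58],
    [-60,-1,58],
  ],
  roll=[0,0,0,0,0,0,0,0,0,0,0,0,0,0,0,0,0,0,0,0],
  fingers=[0.785,0.785,0.785,0.785,0.785,0.785,0.785,0.785,0.785,0.785,0.785,0.785,0.785,0.785,0.785,0.785,0.785,0.785,0.785,0.785],
)

```text
time_s: 3.95
tcp_pos: [0.4661, 0.1181, 0.0026]
tcp_rot: [-3.142, -0.0, 2.87]
contact_force: [-0.4, 0.3, -0.6]
grip_width: 0.0199
grasp_force: 0.0
```

```bash
python3 -c "
from h import *
now()
a=read_camera('side')[130:230,180:350,::-1];b=read_camera('top')[60:240,160:330,::-1]
r=lambda i,s:cv2.resize(i,None,fx=s,fy=s,interpolation=cv2.INTER_CUBIC)
a=r(a,2.6);b=r(b,2)[:,:340]
c=np.zeros((360,790,3),np.uint8);c[:260,:442]=a;c[:360,445:785]=b
cv2.imwrite('pics/c1.png',c)"
```

```text
reader pos mm [-95.4 -10.3   2.6] yaw 164.41 t 3.95 F [-0.4  0.3 -0.6] w 0.019904959810926836
```

View pics/c1.png

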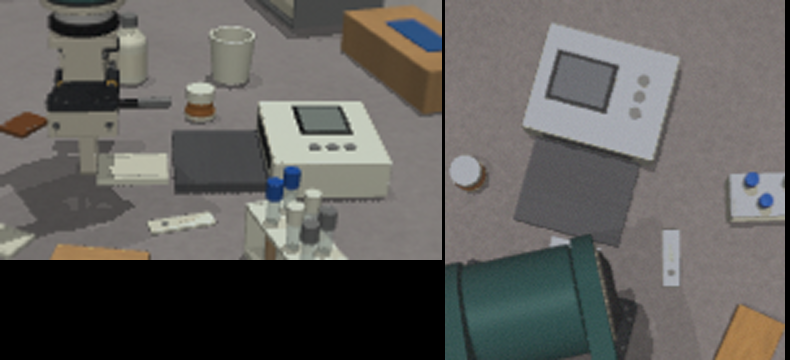

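The side crop shows the fingers at (90,160) on the cassette's tail. The cassette's lead is nearly at the step, near (172,165), and looks square.

Request:
drive_tool(
  travel=[
    [-2,0,0],
    [-4,0,0],
    [-5,0,0],
    [-6,0,0],
    [-6,0,0],
  ],
  roll=[0,0,0,0,0],
  fingers=[0.785,0.785,0.785,0.785,0.785],
)

```text
time_s: 4.55
tcp_pos: [0.472, 0.1164, 0.0026]
tcp_rot: [-3.142, 0.0, 2.87]
contact_force: [-0.2, -0.3, -0.2]
grip_width: 0.02
grasp_force: 0.0
```

```bash
python3 -c "
from h import *
now()"
```

```text
reader pos mm [-89.3 -10.3   2.6] yaw 164.41 t 4.55 F [-0.2 -0.3 -0.2] w 0.020026437929772697
```

Request:
drive_tool(
  travel=[
    [-1,0,0],
    [-2,0,0],
    [-3,0,0],
    [-3,0,0],
  ],
  roll=[0,0,0,0],
  fingers=[0.785,0.785,0.785,0.785],
)

```text
time_s: 4.95
tcp_pos: [0.4738, 0.116, 0.0026]
tcp_rot: [-3.141, -0.003, 2.87]
contact_force: [-11.7, 3.4, 7.8]
grip_width: 0.0197
grasp_force: 6.0
```

Request:
drive_tool(
  travel=[
    [0,0,-2],
    [0,0,-4.5],
    [-0.1,0,-6.8],
    [-0.3,0,-10],
    [-0.6,0,-13.6],
    [-0.6,0,-13.6],
  ],
  roll=[0,0,0,0,0,0],
  fingers=[0.785,0.785,0.785,0.785,0.785,0.785],
)

```text
time_s: 5.55
tcp_pos: [0.4746, 0.1159, 0.0162]
tcp_rot: [3.141, -0.002, 2.87]
contact_force: [-7.5, 3.9, 0.2]
grip_width: 0.0199
grasp_force: 4.0
```

```bash
python3 -c "
from h import *
now()
snap('side','s3.png',(180,130,350,230),4.5)"
```

```text
reader pos mm [-86.7 -10.1  16.2] yaw 164.42 t 5.55 F [-7.5  3.9  0.2] w 0.01994181768511862
```

View pics/s3.png

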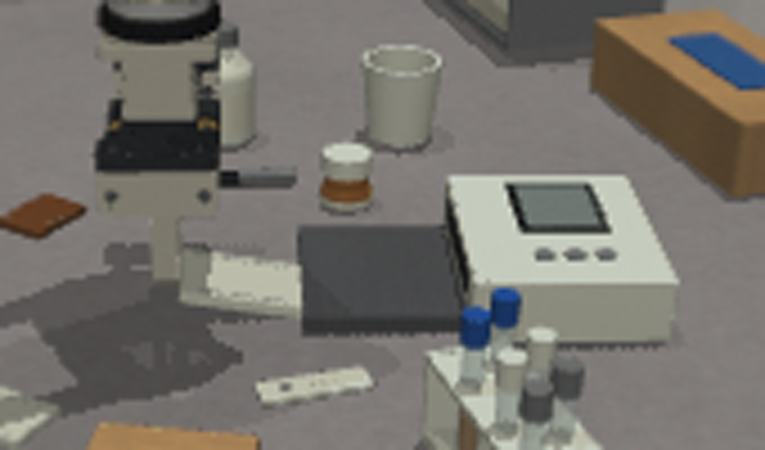

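The tail is raised about 10° on the fingers, with its end at (180,290), and the lead is still at the step. Continue along the arc.

Request:
drive_tool(
  travel=[
    [-0.4,0,-3.3],
    [-1,0,-6.6],
    [-1.8,0,-9.9],
    [-2.6,0,-13.1],
    [-3.6,0,-16.2],
    [-4.8,0,-19.3],
    [-6.1,0,-22.3],
    [-7.5,0,-25.3],
    [-9.1,0,-28.1],
    [-10.8,0,-30.9],
    [-12.7,0,-33.6],
    [-14.6,0,-36.2],
    [-16.7,0,-38.7],
    [-18.9,0,-41.1],
    [-18.9,0,-41.1],
  ],
  roll=[0,0,0,0,0,0,0,0,0,0,0,0,0,0,0],
  fingers=[0.785,0.785,0.785,0.785,0.785,0.785,0.785,0.785,0.785,0.785,0.785,0.785,0.785,0.785,0.785],
)

```text
time_s: 7.1
tcp_pos: [0.4935, 0.1106, 0.0579]
tcp_rot: [3.141, -0.001, 2.87]
contact_force: [-6.8, 1.2, 5.5]
grip_width: 0.0198
grasp_force: 4.3
```

```bash
python3 -c "
from h import *
now()
snap('side','s4.png',(180,130,350,230),4.5)"
```

```text
reader pos mm [-67.  -10.1  57.9] yaw 164.42 t 7.1 F [-6.8  1.2  5.5] w 0.019794263453824405
```

View pics/s4.png

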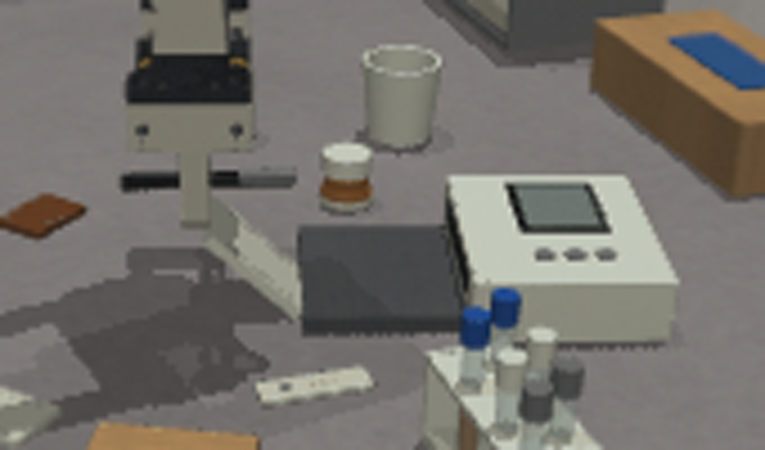

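Sticking at 45°, tail end at (215,215), lead foot wedged at (298,315). Continue.

Request:
drive_tool(
  travel=[
    [-2.3,0,-2.3],
    [-4.7,0,-4.5],
    [-7.3,0,-6.5],
    [-9.9,0,-8.5],
    [-12.6,0,-10.3],
    [-15.3,0,-12],
    [-18.2,0,-13.5],
    [-21.2,0,-14.9],
    [-24.3,0,-16.2],
    [-27.4,0,-17.4],
    [-30.6,0,-18.4],
    [-33.8,0,-19.3],
    [-37.1,0,-20],
    [-40.4,0,-20.6],
    [-43.7,0,-21.1],
    [-47,0,-21.4],
    [-47,0,-21.4],
  ],
  roll=[0,0,0,0,0,0,0,0,0,0,0,0,0,0,0,0,0],
  fingers=[0.785,0.785,0.785,0.785,0.785,0.785,0.785,0.785,0.785,0.785,0.785,0.785,0.785,0.785,0.785,0.785,0.785],
)

```text
time_s: 8.85
tcp_pos: [0.5397, 0.0977, 0.0798]
tcp_rot: [3.141, 0.002, 2.87]
contact_force: [-1.2, -0.1, 9.4]
grip_width: 0.0197
grasp_force: 4.4
```

```bash
python3 -c "
from h import *
now()
snap('side','s5.png',(180,130,350,230),4.5)"
```

```text
reader pos mm [-19.1 -10.1  79.8] yaw 164.41 t 8.85 F [-1.2 -0.1  9.4] w 0.019710450688216717
```

View pics/s5.png

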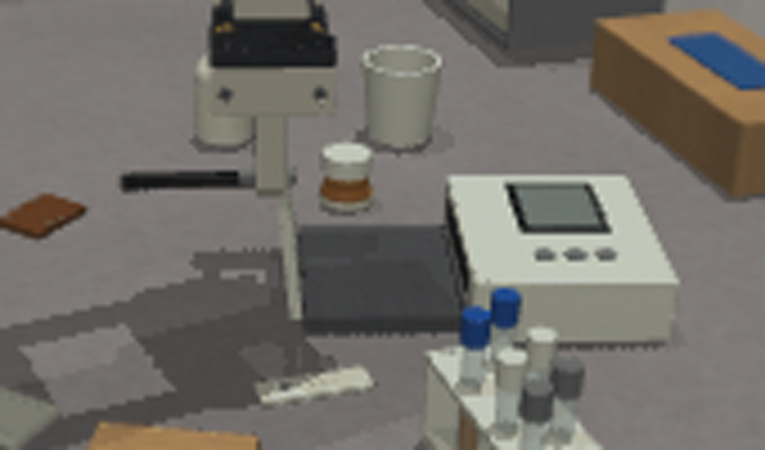

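Nearly upright (top at (283,195), foot at (295,315)). Bring it to 90°, then move the fingers up, back and down behind it.

Request:
drive_tool(
  travel=[
    [-3,0,-0.2],
    [-6,0,-0.2],
    [-8,0,-0.2],
    [-8,0,-1],
    [-8,0,-3],
    [-8,0,-8],
    [-8,0,-16],
    [3,0,-16],
    [16,0,-16],
    [18,0,-10],
    [18,0,10],
    [18,0,23],
    [18,0,23],
    [18,0,23],
  ],
  roll=[0,0,0,0,0,0,0,0,0,0,0,0,0,0],
  fingers=[0.785,0.785,0.785,0.785,0.785,0.785,0.785,0.785,0.785,0.785,0.785,0.785,0.785,0.785],
)

```text
time_s: 10.3
tcp_pos: [0.5214, 0.1027, 0.0557]
tcp_rot: [-3.141, -0.001, 2.87]
contact_force: [-0.4, 0.8, 0.1]
grip_width: 0.0198
grasp_force: 0.0
```

```bash
python3 -c "
from h import *
now()
snap('side','s6.png',(180,130,350,230),4.5)"
```

```text
reader pos mm [-38.1 -10.2  55.7] yaw 164.42 t 10.3 F [-0.4  0.8  0.1] w 0.01976783979390393
```

View pics/s6.png

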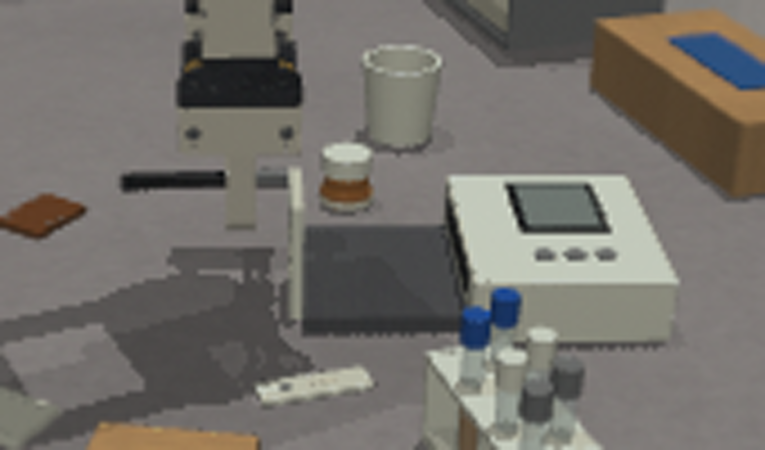

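The cassette stands upright against the step at (296,245), and the fingers are behind it. Push it over.

Request:
drive_tool(
  travel=[
    [-8,0,0],
    [-15,0,0],
    [-19,0,0],
    [-21,0,0],
    [-23,0,0],
    [-25,0,0],
    [-27,0,0],
    [-29,0,0],
    [-31,0,0],
    [-33,0,0],
    [-35,0,0],
    [-36,0,0],
    [-36,0,0],
    [-36,0,0],
    [-36,0,0],
    [-36,0,0],
  ],
  roll=[0,0,0,0,0,0,0,0,0,0,0,0,0,0,0,0],
  fingers=[0.785,0.785,0.785,0.785,0.785,0.785,0.785,0.785,0.785,0.785,0.785,0.785,0.785,0.785,0.785,0.785],
)

```text
time_s: 11.95
tcp_pos: [0.5561, 0.093, 0.0558]
tcp_rot: [-3.142, 0.0, 2.87]
contact_force: [0.0, 0.1, 0.1]
grip_width: 0.0201
grasp_force: 0.0
```

```bash
python3 -c "
from h import *
now()
snap('side','s7.png',(180,130,350,230),4.5)"
```

```text
reader pos mm [ -2.  -10.2  55.8] yaw 164.42 t 11.95 F [0.  0.1 0.1] w 0.02011276276912398
```

View pics/s7.png

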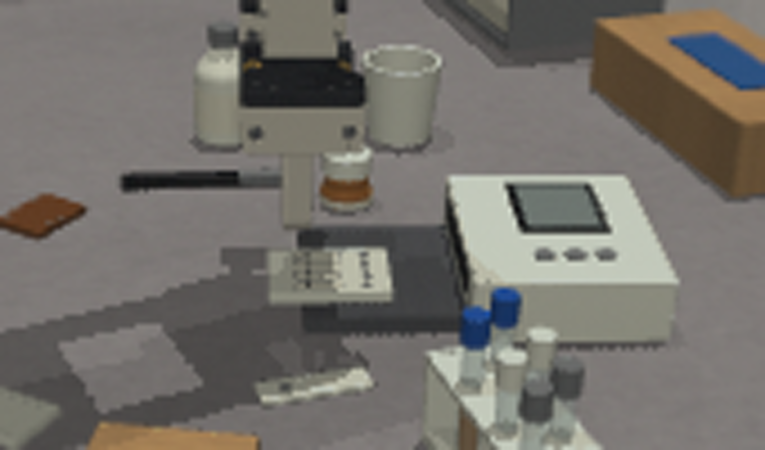

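It has flipped flat onto the shelf with windows up, spanning (268–392, 250–305), and overhangs the step by about 20 mm. Move behind it and push.

Request:
drive_tool(
  travel=[
    [25,0,0],
    [48,0,0],
    [48,0,20],
    [48,0,41],
    [48,0,41],
    [48,0,41],
    [40,0,41],
    [34,0,41],
    [28,0,41],
    [22,0,41],
    [16,0,41],
    [10,0,41],
    [5,0,41],
    [0,0,41],
    [-5,0,41],
    [-9,0,41],
    [-12,0,41],
    [-15,0,41],
    [-15,0,41],
  ],
  roll=[0,0,0,0,0,0,0,0,0,0,0,0,0,0,0,0,0,0,0],
  fingers=[0.785,0.785,0.785,0.785,0.785,0.785,0.785,0.785,0.785,0.785,0.785,0.785,0.785,0.785,0.785,0.785,0.785,0.785,0.785],
)

```text
time_s: 13.9
tcp_pos: [0.5709, 0.0889, 0.0148]
tcp_rot: [-3.142, 0.0, 2.87]
contact_force: [-1.2, -0.1, 0.2]
grip_width: 0.02
grasp_force: 0.0
```

Request:
drive_tool(
  travel=[
    [-1,0,0],
    [-2,0,0],
    [-3,0,0],
    [-4,0,0],
    [-4,0,0],
  ],
  roll=[0,0,0,0,0],
  fingers=[0.785,0.785,0.785,0.785,0.785],
)

```text
time_s: 14.4
tcp_pos: [0.5746, 0.0879, 0.0148]
tcp_rot: [-3.142, 0.0, 2.87]
contact_force: [0.4, -0.0, 0.2]
grip_width: 0.0199
grasp_force: 0.0
```

```bash
python3 -c "
from h import *
now()"
```

```text
reader pos mm [ 17.1 -10.2  14.8] yaw 164.42 t 14.4 F [ 0.4 -0.   0.2] w 0.0199400407291718
```

Request:
drive_tool(
  travel=[
    [-0.7,0,0],
    [-1.4,0,0],
    [-2,0,0],
    [-2,0,0],
  ],
  roll=[0,0,0,0],
  fingers=[0.785,0.785,0.785,0.785],
)

```text
time_s: 14.8
tcp_pos: [0.575, 0.0879, 0.0147]
tcp_rot: [-3.141, -0.004, 2.87]
contact_force: [-14.9, 3.6, 8.2]
grip_width: 0.02
grasp_force: 7.6
```

Firm contact exactly where expected (TCP 17.5 mm). Retreat and look.

Request:
drive_tool(
  travel=[
    [2,0,0],
    [6,0,0],
    [20,0,0],
    [50,0,0],
    [60,0,-50],
    [60,0,-100],
    [60,0,-150],
    [60,50,-200],
    [60,100,-200],
    [60,150,-200],
    [60,200,-200],
    [60,250,-200],
    [60,250,-200],
    [60,250,-200],
    [60,250,-200],
  ],
  roll=[0,0,0,0,0,0,0,0,0,0,0,0,0,0,0],
  fingers=[0.785,0.785,0.785,0.785,0.785,0.785,0.785,0.785,0.785,0.785,0.785,0.785,0.785,0.785,0.785],
)

```text
time_s: 16.3
tcp_pos: [0.5852, 0.3438, 0.2146]
tcp_rot: [-3.141, -0.0, 2.87]
contact_force: [-0.7, -0.7, 0.6]
grip_width: 0.02
grasp_force: 0.0
```

```bash
python3 -c "
from h import *
now()
a=read_camera('side')[130:230,180:350,::-1];b=read_camera('top')[50:200,130:330,::-1]
r=lambda i,s:cv2.resize(i,None,fx=s,fy=s,interpolation=cv2.INTER_CUBIC)
a=r(a,2);b=r(b,2.2)
c=np.zeros((330,790,3),np.uint8);c[:200,:340]=a;c[:330,345:785]=b
cv2.imwrite('pics/c2.png',c)"
```

```text
reader pos mm [-41.5 239.1 214.6] yaw 164.43 t 16.3 F [-0.7 -0.7  0.6] w 0.020001124341076836
```

View pics/c2.png

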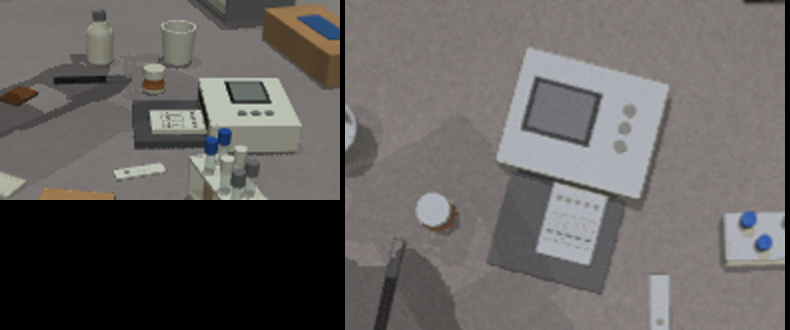

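The cassette lies on the shelf against the wall with five windows up; its front edge runs from (536,251) to (598,263). I'll check squareness numerically.

```bash
python3 - <<'E'
from h import *
im=read_camera('top')
# rectify shelf top plane z=20mm to reader frame, 4px/mm... u=y, v=x
xs=np.arange(15,105,.5);ys=np.arange(-60,60,.5)
X,Y=np.meshgrid(xs,ys,indexing='ij')
W=O+np.stack([X,Y],-1).reshape(-1,2)/1e3@RR.T
p=px('top',np.c_[W,np.full(len(W),.020)]).astype(np.float32).reshape(*X.shape,2)
g=cv2.cvtColor(cv2.remap(im,p[...,0],p[...,1],cv2.INTER_LINEAR),cv2.COLOR_RGB2GRAY)
m=g>120
fr=[(ys[j],xs[np.argmax(m[:,j])]) for j in range(len(ys)) if m[:120,j].any()]
fr=np.array([q for q in fr if -32<q[0]<12]);print('front',np.degrees(np.arctan(np.polyfit(fr[:,0],fr[:,1],1)[0])),np.median(fr[:,1]))
r=[i for i in range(len(xs)) if 32<xs[i]<85]
for nm,f in(('lo',lambda i:ys[np.argmax(m[i])]),('hi',lambda i:ys[len(ys)-1-np.argmax(m[i][::-1])])):
    q=np.array([f(i) for i in r]);print(nm,-np.degrees(np.arctan(np.polyfit(xs[r],q,1)[0])),np.median(q))
E
```

```text
front 0.11277859947183443 25.5
lo -0.09919537236923431 -44.0
hi -0.047518777836508735 17.0
```

Square to about 0.1°, with the front edge at 25.5 mm against an expected 25 mm.

```bash
python3 -c "
from h import *
print(env.job_done())"
```

```text
the job is handed in; nothing more can be done
None
```

The cassette is flipped windows up and pushed home against the stop wall, square to about 0.1°; the hand is clear, the bystanders I could see look unmoved, and the job was handed in at about 16 s.

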